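# Tip the jar lids out of the tilting tray

### The arm

A 7-joint arm with a two-finger parallel gripper is mounted at the origin on a cart in front of the work surface, level with it; the furniture and walls round the work are solid. World frame = base frame: x ahead of the robot, y to its left, z up, the work surface at z = 0. Lengths are in m, angles in rad, forces in N, time in s.
With the tool pointing down it reaches from about 0.4 to 0.85 m from the base axis. Payload 4.5 kg.
Tool frame: the origin (TCP) lies on the centre line of the jaws, within the pads' length; the fingertips stand 17 mm ahead of it and the grasp point (between the pads) lies 2 mm behind it (r.tip_reach is the distance from the TCP to the fingertips, in m); z points along the fingers, y is the line along which they close (so a half turn about z gives the same grasp; the last joint's range is limited). The gripper opens to 88 mm and grips with 3 to 60 N. Pads are 18 mm wide; open, the fingers measure 123 mm over their backs; the gripper's body (75 mm by 187 mm) begins 45 mm behind the grasp point.
Start: joints at [1.263, 0.689, -0.195, 1.565, 0.157, 0.902, -0.215], TCP at [0.21, -0.589, 0.256] pointing down, gripper open.
Joint ranges: [-3.01, 3.01], [-0.46, 2.08], [-1.47, 1.51], [0.13, 2.56], [-1, 4.14], [0.04, 2.09], [-2.66, 2.66]. Speed limits (rad/s): [2.57, 2.57, 3.14, 3.14, 3.14, 3.14, 3.14].

### API

Orientations are given as a unit quaternion [x, y, z, w].
In Python, from plant import r gives the robot as it stands.
- The arm moves only by the tool step_arm, never from a script. Its argument "steps" is a list of rows, each a list of 7 numbers: the shift along the tool's x, y, z in cm, then the turn, a rotation vector about the tool's x, y, z in degrees, then the gripper's target within -1 to 1 (shut at 1, half-way at 0, fully open at -1). A call has 1 to 8 rows; each row shifts and turns the commanded pose from where the row before left it, along the tool's axes as they then stand; what a row does not reach is not made up. A row lasts 1/8 s, in which the tool goes at most 62.5 mm and 10.7 degrees, less where a joint would pass 70% of its speed; a pose out of reach is approached as far as the arm can. A call with a gripper value outside its range is refused whole. The fingers move at their own pace and stop on an object; "force" is the grip in N (left out, the last holds). Time passes only in rows, so rows that do not move let the fingers close. It gives the time, the measured TCP pose, the force, the opening and the grip force at its end, in the units of the state.
- r.get_state(): the state, without advancing time (a new reading comes with each control period).
- r.snapshot(name): name is "side" or "top"; returns a dict with "pixels" (384x512x3 uint8, red, green, blue), "fx", "fy", "cx", "cy" (pixels), "cam_to_world" (4x4, takes a point from camera to world coordinates). Camera axes: x right, y down, z forward; pixel columns grow to the right and rows downward; lengths in m; the calibration is good to about 2 mm. A picture is of the moment at which its call begins. There is no depth.
- r.finish_job(): hands the job in; it is judged then, once.
The state is a dict: "clock": time; "q": joint angles; "qd": joint speeds; "joint_torque": joint torques, N m; "tool_pos": TCP position; "eef_rot": TCP orientation; "contact_force": force on the tool from outside, world axes, zero at the start; "moment": the same for the moment, N m; "opening": opening from 0.0 (shut) to 1.0 (fully open); "finger_force": force on a finger pad.
Only numpy, scipy, OpenCV 4.12 (cv2) and the standard library are available. Lean on these libraries where they do the work, as an engineer would, in place of code of your own. Each camera call takes 0.05 s, during which the arm holds its last target. There are 200 camera calls.

### The job

Push the tray's lever over until the tray stands tipped at 45 degrees, where the lever covers the mark on the arc (never past 60), and keep it there for a full second while both jar lids slide out by themselves into the basin; do not touch the lids. Then push the lever back so that the tray lies fully level on its rest again, and let go. Leave the biscuit cutter and the tin cup where they stand.

Things in the scene. Friction and masses are not known exactly. Their poses are not given: they have to be found in the camera images.
- stand: Fixed wooden stand of the tilting tray: base board 170 x 150 x 18 mm, two cheeks 198 mm high, a rest block under the tray's closed end. Origin on the table under the pivot axis, midway between the cheeks. Its x axis runs along the pivot axis (the lever is on the -x side, towards the robot); the tray tips and empties towards its -y.
- mark (a point): Outer end of the short bright pin that marks 45 degrees, 82 mm from the pivot axis, on a thin dark steel arc (66 mm radius about the pivot) fixed to the stand on the lever side.
- pivot (a point): The pivot axis midway between the cheeks, 175 mm above the table. A wall cupboard overhangs the back of the table: beyond x = 0.67 m, from 380 mm above the table upwards; keep the arm clear of it.
- tray (a joint): Tilt of the tray about the pivot, rad: 0 = level on its rest (also the end of its travel), 0.785 = 45 degrees, open end down; end stop at 1.25. The pivot is stiff (0.4 N m of friction), so the tray stays where it is left; about 4 to 7 N at the handle moves it.
- handle (a point): Middle of the lever's handle, a dark wooden round bar 16 mm thick, 66 mm long, parallel to the stand's x axis. It turns with the tray: it lies 122 mm from the pivot point towards the stand's -x and, at tilt a, 100 mm x sin(a) towards its -y and 100 mm x cos(a) above the pivot. A flat steel lever 14 mm wide joins the bar's inner end (84 mm towards -x) to the pivot.
- lip (a point): Middle of the tray's open discharge edge. The tray is bare sheet steel, 84 mm wide, 215 mm long, floor 3 mm thick, walls 28 mm high on three sides; the open edge is 85 mm from the pivot towards the stand's -y, the closed end 130 mm the other way. Lids begin to slide at a tilt of 25 to 36 degrees.
- lid_a: Grey zinc jar lid, disc 63 mm in diameter, 15 mm high, lying in the tray nearer its open edge. Origin at the centre of its underside.
- lid_b: The same kind of lid, lying in the tray nearer its closed end.
- basin: Enamel basin, 217 mm across the rim, 130 mm across the floor, 85 mm high, standing on the table beneath the tray's open edge. Origin at the centre of its underside.
- cutter: Tin biscuit cutter, 57 mm across and 50 mm high with its bow, standing on the table on the robot's side of the stand. Origin at the centre of its underside.
- cup: Tin cup with a strap handle, 68 x 88 x 62 mm, standing near the front edge of the table, left of the stand. Origin at the centre of its underside.

How it is judged:
On the way:
1. the tray is held still at 45 degrees (38.5 to 51.5) for half a second (value of joint tray between 0.672 and 0.9 rad and velocity of joint tray between -0.1 and 0.1 rad/s), for 0.5 s.
At the end, for the whole second after the job is handed in: The tray is level on its rest (within 3 degrees), and both lids lie at rest inside the upright basin (within 100 mm of its axis, below its rim) (value of joint tray below 0.05 rad and horizontal distance between each of lid_a, lid_b and basin below 0.1 m and height (world z) of each of lid_a, lid_b below 0.085 m and linear speed of each of lid_a, lid_b below 0.03 m/s and angle between basin's own z axis and vertical below 0.1 rad); the robot touches nothing.
It fails at once if the tray is tipped past 60 degrees (value of joint tray above 1.05 rad).
It fails at once if the robot touches a lid (contact force between any of the fingers, the arm and lid_a above 0.3 N or contact force between any of the fingers, the arm and lid_b above 0.3 N).
It fails at once if the cutter or the cup is moved by more than 30 mm (distance of any of cutter, cup from where it was at the start of the episode above 0.03 m).
It also fails if it takes over 48 s, if anything falls off the work surface, if the arm or the gripper's body presses on something with over 40 N, if the wrist force passes 120 N, or if a joint passes its speed limit or range.

## Working session

There is one attempt and no reset: what is moved stays moved. The work goes in short steps, Python scripts to look and compute and a tool call to move; the robot and the scene stay as the last step left them, time stands still between calls to the robot, and variables do not carry over. Pictures are saved under pics/ and viewed, at most 10 in all, crops included, and the job is handed in when it is done.

Besides the shell and the picture viewer there is one more tool, called after ">>>" as name([rows], argument=value, ...), one row to a line, values as JSON. step_arm: Moves the arm, as the interface text tells. Its arguments: {"type":"object","properties":{"steps":{"type":"array","items":{"type":"array","items":{"type":"number"}}},"force":{"type":"number"}},"required":["steps"]}

```bash
mkdir -p pics; cat > h.py <<'E'
import numpy as np,cv2
from plant import r
def snap(n,f):
    s=r.snapshot(n); cv2.imwrite('pics/'+f,cv2.cvtColor(s['pixels'],cv2.COLOR_RGB2BGR)); return s
def ray(s,u,v):
    T=np.array(s['cam_to_world']); d=T[:3,:3]@np.array([(u-s['cx'])/s['fx'],(v-s['cy'])/s['fy'],1]); return T[:3,3],d/np.linalg.norm(d)
def onz(s,u,v,z):
    o,d=ray(s,u,v); return o+d*(z-o[2])/d[2]
def proj(s,p):
    T=np.linalg.inv(np.array(s['cam_to_world'])); c=T[:3,:3]@np.array(p)+T[:3,3]; return s['fx']*c[0]/c[2]+s['cx'],s['fy']*c[1]/c[2]+s['cy']
def tri(s1,p1,s2,p2):
    o1,d1=ray(s1,*p1);o2,d2=ray(s2,*p2)
    t=np.linalg.lstsq(np.stack([d1,-d2],1),o2-o1,rcond=None)[0]
    a=o1+t[0]*d1;b=o2+t[1]*d2; return (a+b)/2,np.linalg.norm(a-b)
E
python3 - <<'E'
from h import *
import pickle
S={n:snap(n,n+'0.png') for n in('side','top')}
pickle.dump(S,open('s0.pkl','wb'))
for n in S: print(n,S[n]['fx'],np.round(S[n]['cam_to_world'],3).tolist())
print(r.get_state())
E
```

```text
side 394.45745033310743 [[-0.9, -0.139, 0.414, 0.061], [-0.436, 0.34, -0.833, 0.782], [-0.025, -0.93, -0.366, 0.57], [0.0, 0.0, 0.0, 1.0]]
top 437.41015041267156 [[0.005, -0.995, 0.095, 0.406], [-1.0, -0.005, 0.006, -0.182], [-0.005, -0.095, -0.995, 1.388], [0.0, 0.0, 0.0, 1.0]]
{'clock': 0.1, 'q': array([ 1.26279972,  0.68991429, -0.1945239 ,  1.56625557,  0.15730723,
        0.90249118, -0.21513856]), 'qd': array([-9.32937270e-04, -3.93537646e-04,  1.47011939e-05, -1.40121778e-03,
        1.86896789e-03, -1.94951377e-04, -5.36165509e-04]), 'joint_torque': array([-3.17079888e-03, -5.28500140e+01, -1.27167083e+00, -1.53838116e+01,
       -5.25912561e-02,  1.97413094e-03,  3.46590537e-05]), 'tool_pos': array([ 0.209265  , -0.58834356,  0.25497732]), 'eef_rot': array([ 9.85428041e-01,  1.70090780e-01, -2.03119439e-04, -8.13207940e-04]), 'contact_force': array([ 0.49660363, -0.03506254,  0.3093461 ]), 'moment': array([-0.0095925 , -0.00538162, -0.01780546]), 'finger_force': 0.0, 'opening': 1.0008384530045413}
```

View pics/side0.png

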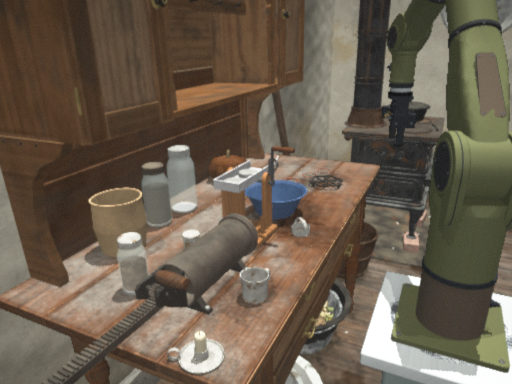

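View pics/top0.png

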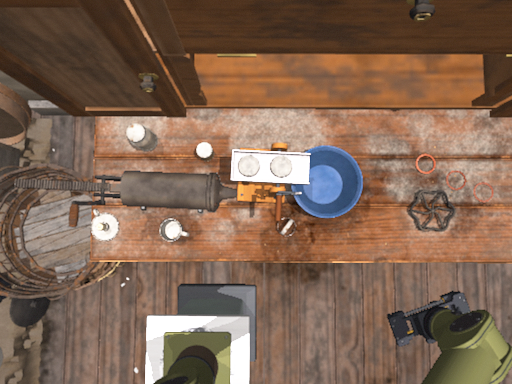

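The side view shows the tray at (240,178), the handle at about (283,150), the basin at (277,198) and the cutter at (300,228). The top view shows the tray at (270,165), the handle near (278,205), the basin at (327,182) and the cutter at (287,227). I'll enlarge both views.

```bash
python3 - <<'E'
import cv2
a=cv2.imread('pics/top0.png')[135:245,220:370]; b=cv2.imread('pics/side0.png')[140:250,205:325]
cv2.imwrite('pics/tc.png',cv2.resize(a,None,fx=5,fy=5,interpolation=cv2.INTER_CUBIC)); cv2.imwrite('pics/sc.png',cv2.resize(b,None,fx=5,fy=5,interpolation=cv2.INTER_CUBIC))
E
```

```text
(no output)
```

View pics/tc.png

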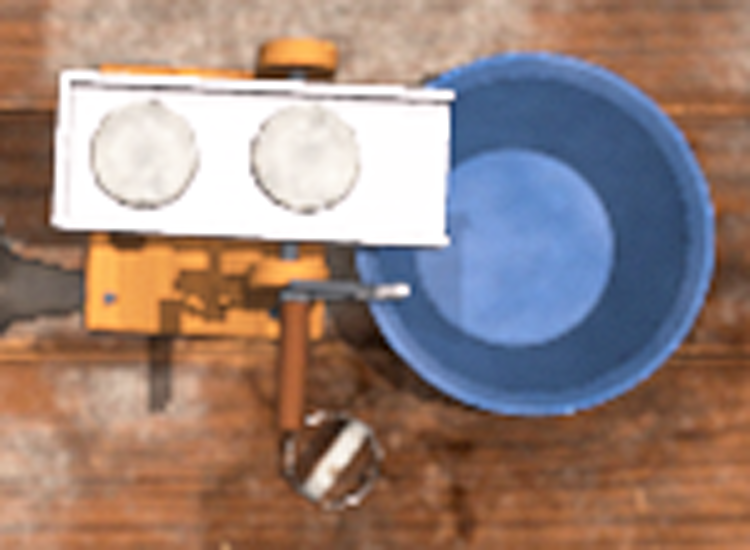

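View pics/sc.png

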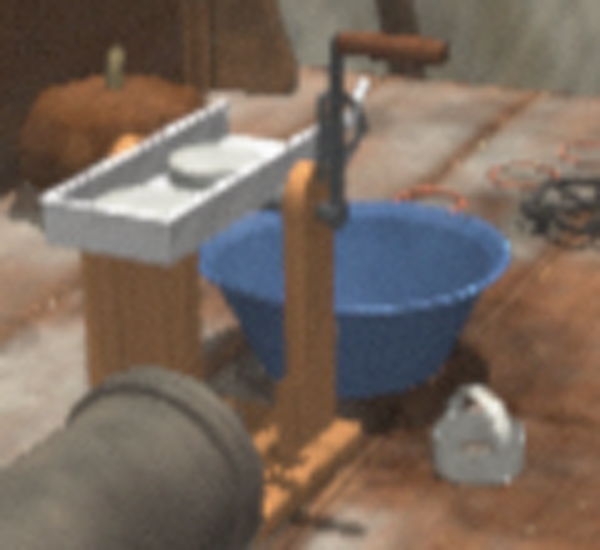

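The top crop puts the handle bar from (278.8,195) to (278.2,220.5) and the mark tip at (301.6,193). In the side crop the bar runs from (273,148.5) to (294,150) and the mark tip is at (278,156).

```bash
python3 - <<'E'
from h import *
import pickle
S=pickle.load(open('s0.pkl','rb'));t,s=S['top'],S['side']
for n,a,b in(('in',(278.8,195),(273,148.4)),('out',(278.2,220.5),(294,150)),('mark',(301.6,193),(278,156))): print(n,*tri(t,a,s,b),onz(t,*a,.275))
# tray rim corners (image crop) at z~.175+?; 
for p in((65,73),(455,92),(447,244),(55,227)): print('tray',onz(t,220+p[0]/5,135+p[1]/5,.20))
# basin rim extents
l,rr,u,d=onz(t,220+358/5,135+235/5,.085),onz(t,220+714/5,135+235/5,.085),onz(t,292+30,135+52/5,.085),onz(t,322,135+415/5,.085)
print('basin',(l+rr)/2,(u+d)/2,l-rr,u-d)
print('cutter',onz(t,220+332/5,135+460/5,.03), 'cup',onz(t,172,229,.06))
E
```

```text
in [ 0.5019322  -0.23901889  0.27596503] 0.0014470910616559431 [ 0.50268727 -0.23879538  0.275     ]
out [ 0.4369046  -0.23739977  0.27772618] 0.0015435618069011908 [ 0.4377066  -0.23727146  0.275     ]
mark [ 0.51155182 -0.30112369  0.2356272 ] 0.00031564951583112086 [ 0.50809846 -0.29698929  0.275     ]
tray [ 0.63402932 -0.11656937  0.2       ]
tray [ 0.62437933 -0.33111947  0.2       ]
tray [ 0.5402849 -0.326165   0.2      ]
tray [ 0.54861629 -0.11194556  0.2       ]
basin [ 0.55893264 -0.39341725  0.085     ] [ 0.5606312  -0.37791588  0.085     ] [-0.00101465  0.21308065  0.        ] [ 0.21894708 -0.0020554   0.        ]
cutter [ 0.42467827 -0.27484669  0.03      ] cup [0.41640527 0.07340935 0.06      ]
```

>>> step_arm([
  [0,0,-2.8,0,0,7.2,-1],
  [0,0,-2.8,0,0,7.2,-1],
  [0,0,-2.9,0,0,7.2,-1],
  [0,0,0,0,0,0,-1],
])

```text
clock: 0.6
tool_pos: [0.21, -0.5898, 0.3426]
eef_rot: [1.0, -0.017, 0.001, 0.002]
contact_force: [1.1, -0.0, 0.1]
opening: 1.004
finger_force: 0.0
```

>>> step_arm([
  [3,-4.5,0,0,0,0,-1],
  [3,-4.5,0,0,0,0,-1],
  [3,-4.5,0,0,0,0,-1],
  [3,-4.5,0,0,0,0,-1],
  [3,-4.5,0,0,0,0,-1],
  [3,-4.5,0,0,0,0,-1],
  [3,-4.5,0,0,0,0,-1],
  [3,-4.5,0,0,0,0,-1],
])

```text
clock: 1.6
tool_pos: [0.462, -0.2357, 0.3393]
eef_rot: [1.0, -0.017, -0.001, -0.0]
contact_force: [0.2, -0.8, -0.3]
opening: 1.002
finger_force: 0.0
```

>>> step_arm([
  [0,0,0,0,0,0,-1],
  [0,0,0,0,0,0,-1],
])

```text
clock: 1.85
tool_pos: [0.461, -0.2379, 0.3396]
eef_rot: [1.0, -0.017, -0.001, -0.0]
contact_force: [-0.1, -0.7, 0.3]
opening: 1.001
finger_force: 0.0
```

>>> step_arm([
  [0,0,0,0,0,0,-1],
  [0,0,2.2,0,0,0,-1],
  [0,0,2.2,0,0,0,-1],
  [0,0,2.2,0,0,0,-1],
  [0,0,0,0,0,0,-1],
])

```text
clock: 2.48
tool_pos: [0.4602, -0.2383, 0.2734]
eef_rot: [1.0, -0.019, -0.002, -0.0]
contact_force: [-0.6, 0.3, 0.1]
opening: 1.003
finger_force: 0.0
```

```bash
python3 - <<'E'
from h import *
s=snap('side','s1.png')
a=cv2.imread('pics/s1.png')[60:220,200:360]; cv2.imwrite('pics/s1c.png',cv2.resize(a,None,fx=3.6,fy=3.6,interpolation=cv2.INTER_CUBIC))
print(r.get_state()['tool_pos'],r.get_state()['contact_force'])
E
```

```text
[ 0.46116065 -0.23847693  0.27449284] [0.70230072 0.13313885 0.08017057]
```

View pics/s1c.png

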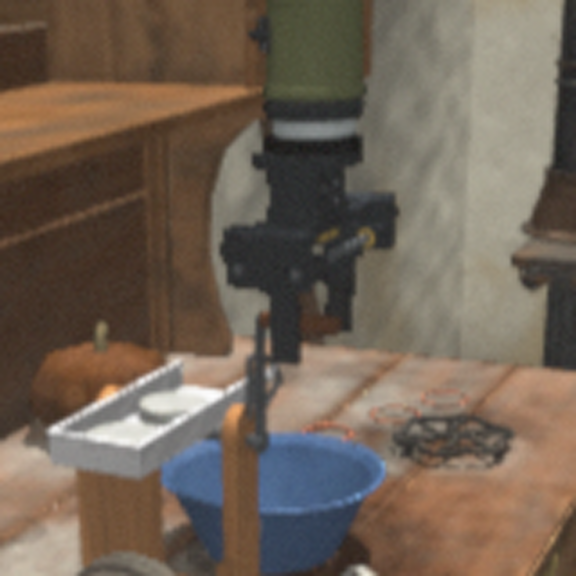

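The bar sits between the open jaws at pad height, at about (318,328) in the crop. Next I close the jaws softly on it.

>>> step_arm([
  [0,0,0,0,0,0,1],
  [0,0,0,0,0,0,1],
  [0,0,0,0,0,0,1],
  [0,0,0,0,0,0,1],
  [0,0,0,0,0,0,1],
  [0,0,0,0,0,0,1],
  [0,0,0,0,0,0,1],
  [0,0,0,0,0,0,1],
], force=20)

```text
clock: 3.52
tool_pos: [0.4621, -0.2368, 0.2747]
eef_rot: [1.0, -0.017, -0.0, -0.0]
contact_force: [-0.1, 1.0, 1.1]
opening: 0.17
finger_force: 20.0
```

>>> step_arm([
  [0,0.98,0.05,0,0,0,1],
  [0,0.97,0.14,0,0,0,1],
  [0,0.95,0.24,0,0,0,1],
  [0,0.92,0.33,0,0,0,1],
])

```text
clock: 4.03
tool_pos: [0.4603, -0.2721, 0.2662]
eef_rot: [1.0, -0.016, -0.001, -0.003]
contact_force: [-0.2, 8.3, -1.6]
opening: 0.169
finger_force: 19.8
```

>>> step_arm([
  [0,0.89,0.42,0,0,0,1],
  [0,0.84,0.5,0,0,0,1],
  [0,0.79,0.59,0,0,0,1],
  [0,0.73,0.66,0,0,0,1],
  [0,0,0,0,0,0,1],
  [0,0,0,0,0,0,1],
])

```text
clock: 4.78
tool_pos: [0.4588, -0.3044, 0.2433]
eef_rot: [1.0, -0.016, -0.002, -0.003]
contact_force: [1.4, 6.1, -9.6]
opening: 0.164
finger_force: 20.5
```

>>> step_arm([
  [0,0,0,0,0,0,1],
  [0,0,0,0,0,0,1],
  [0,0,0,0,0,0,1],
  [0,0,0,0,0,0,1],
  [0,0,0,0,0,0,1],
  [0,0,0,0,0,0,1],
  [0,0,0,0,0,0,1],
  [0,0,0,0,0,0,1],
])

```text
clock: 5.78
tool_pos: [0.4588, -0.3044, 0.2433]
eef_rot: [1.0, -0.016, -0.002, -0.003]
contact_force: [1.6, 5.9, -9.9]
opening: 0.164
finger_force: 20.5
```

```bash
python3 - <<'E'
from h import *
for n,y,x in(('side',90,180),('top',110,200)):
    snap(n,n+'2.png')
a=cv2.imread('pics/side2.png')[90:250,180:340];b=cv2.imread('pics/top2.png')[110:270,220:380]
cv2.imwrite('pics/c2.png',cv2.resize(np.hstack([a,b]),None,fx=2.5,fy=2.5,interpolation=cv2.INTER_CUBIC))
print(r.get_state()['tool_pos'],r.get_state()['contact_force'])
E
```

```text
[ 0.45877098 -0.30442945  0.24324753] [ 1.77936736  6.98798196 -8.65037675]
```

View pics/c2.png

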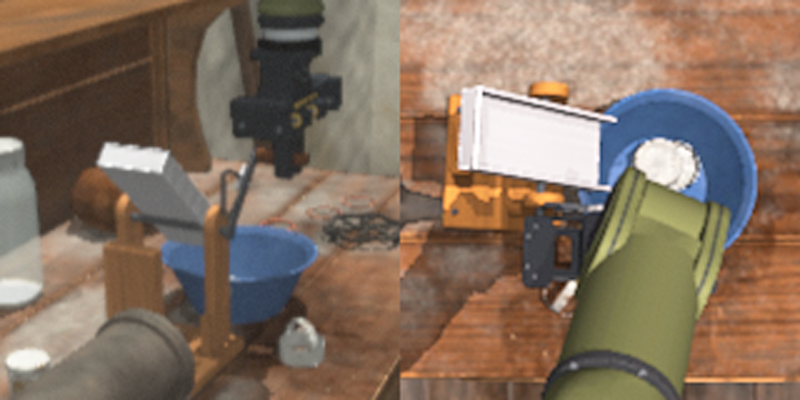

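Both lids lie one on the other in the basin, at about (665,163), and the tray is empty. The TCP travel gives a tilt of about 42 degrees. I'll nudge it towards 45, hold, then return.

>>> step_arm([
  [0,0.25,0.2,0,0,0,1],
  [0,0,0,0,0,0,1],
  [0,0,0,0,0,0,1],
  [0,0,0,0,0,0,1],
  [0,0,0,0,0,0,1],
  [0,0,0,0,0,0,1],
  [0,0,0,0,0,0,1],
  [0,0,0,0,0,0,1],
])

```text
clock: 6.88
tool_pos: [0.4587, -0.3059, 0.2417]
eef_rot: [1.0, -0.016, -0.002, -0.004]
contact_force: [0.7, 8.3, -5.3]
opening: 0.165
finger_force: 20.1
```

>>> step_arm([
  [0,0,0,0,0,0,1],
  [0,0,0,0,0,0,1],
  [0,-0.25,-0.2,0,0,0,1],
  [0,-0.73,-0.66,0,0,0,1],
  [0,-0.79,-0.59,0,0,0,1],
  [0,-0.84,-0.5,0,0,0,1],
  [0,-0.89,-0.42,0,0,0,1],
  [0,-0.92,-0.33,0,0,0,1],
])

```text
clock: 7.88
tool_pos: [0.4606, -0.2655, 0.2692]
eef_rot: [1.0, -0.017, -0.001, -0.001]
contact_force: [5.5, 2.2, -23.0]
opening: 0.167
finger_force: 21.7
```

>>> step_arm([
  [0,-0.95,-0.24,0,0,0,1],
  [0,-0.97,-0.14,0,0,0,1],
  [0,-0.98,-0.05,0,0,0,1],
  [0,-0.2,0,0,0,0,1],
  [0,0,0,0,0,0,1],
  [0,0,0,0,0,0,1],
])

```text
clock: 8.62
tool_pos: [0.462, -0.2363, 0.2755]
eef_rot: [1.0, -0.018, 0.0, 0.001]
contact_force: [-0.1, -3.7, -7.9]
opening: 0.171
finger_force: 20.0
```

>>> step_arm([
  [0,-0.3,0,0,0,0,1],
  [0,0,0,0,0,0,1],
  [0,0,0,0,0,0,1],
])

```text
clock: 9.0
tool_pos: [0.462, -0.236, 0.2755]
eef_rot: [1.0, -0.019, 0.001, 0.002]
contact_force: [-1.0, -8.5, -8.6]
opening: 0.176
finger_force: 20.0
```

>>> step_arm([
  [0,0.15,0,0,0,0,1],
  [0,0,0,0,0,0,-1],
  [0,0,0,0,0,0,-1],
  [0,0,0,0,0,0,-1],
  [0,0,0,0,0,0,-1],
  [0,0,0,0,0,0,-1],
])

```text
clock: 9.75
tool_pos: [0.4623, -0.2338, 0.2748]
eef_rot: [1.0, -0.017, 0.0, -0.0]
contact_force: [0.0, -0.2, -0.6]
opening: 0.719
finger_force: 0.0
```

>>> step_arm([
  [0,0,-1,0,0,0,-1],
  [0,0,-3,0,0,0,-1],
  [0,0,-3,0,0,0,-1],
  [-4,0,-1,0,0,0,-1],
  [-4,0,0,0,0,0,-1],
  [-3,0,0,0,0,0,-1],
  [0,0,0,0,0,0,-1],
  [0,0,0,0,0,0,-1],
])

```text
clock: 10.75
tool_pos: [0.3535, -0.2303, 0.3553]
eef_rot: [1.0, -0.017, 0.001, 0.0]
contact_force: [-0.3, -0.7, 0.1]
opening: 0.996
finger_force: 0.0
```

```bash
python3 - <<'E'
from h import *
for n in('side','top'): snap(n,n+'3.png')
a=cv2.imread('pics/side3.png')[90:250,180:340];b=cv2.imread('pics/top3.png')[110:270,220:380]
cv2.imwrite('pics/c3.png',cv2.resize(np.hstack([a,b]),None,fx=2.5,fy=2.5,interpolation=cv2.INTER_CUBIC))
d=cv2.absdiff(cv2.imread('pics/side3.png'),cv2.imread('pics/side0.png'))[172:195,212:262].max(2); print('tray diff',d.mean(),(d>40).sum())
print(r.get_state()['tool_pos'],r.get_state()['contact_force'])
E
```

```text
tray diff 11.247826086956522 72
[ 0.35365886 -0.23014498  0.35492156] [-0.20631809  0.47740584 -0.48113832]
```

View pics/c3.png

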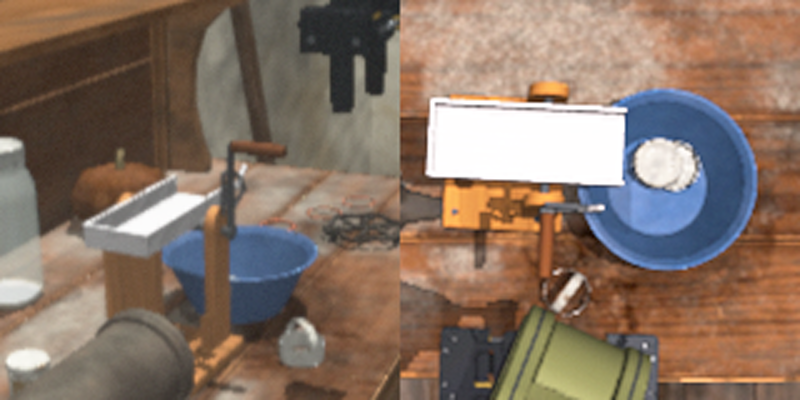

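The tray is level and empty. Both lids lie at rest in the basin at about (665,163), and the cutter stands where it was. The gripper is clear, so I'm handing in.

```bash
python3 -c "
from plant import r
print(r.finish_job())"
```

```text
the job is handed in; nothing more can be done
None
```

I tipped the tray to about 43° (inside the 38.5–51.5° band, just short of the 45° mark) and held it for over two seconds. Both lids slid into the basin, I pushed the tray back level on its rest, released the lever and handed the job in; no verdict was returned.

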